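# Load the tasting-board dispenser

## Robot

A 6-joint arm with a two-finger parallel gripper is mounted at the origin on the work surface. World frame = base frame: x ahead of the robot, y to its left, z up, the work surface at z = 0. Lengths are in mm, angles in rad, forces in N, time in s.
With the tool pointing down it reaches from about 250 to 850 mm from the base axis. Payload 12.5 kg.
Tool frame: the origin (TCP) lies midway between the tips of the shut fingers; the grasp point (between the pads) lies 19 mm behind it; z points along the fingers, y is the line along which they close (so a half turn about z gives the same grasp; the last joint's range is limited). The gripper opens to 93 mm and grips with 3 to 60 N. Pads are 15 mm wide; open, the fingers measure 128 mm over their backs; the gripper's body (75 mm by 188 mm) begins 65 mm behind the grasp point.
Start: joints at [-1.295, 0.351, 1.652, -0, 1.139, -0.085], TCP at [194.181, -514.566, 218.633] pointing down, gripper open.
Joint ranges: [-2.75, 2.75], [-0.79, 2.1], [0.01, 2.65], [-1.57, 4.71], [0.07, 3.14], [-2.87, 2.87]. Speed limits (rad/s): [2.22, 2.22, 2.79, 3.14, 3.14, 3.14].

## Interface

Orientations are given as a rotation vector (axis times angle).
In Python, from cell import state, read_camera, camera_params, sign_off gives the robot as it stands.
- The arm moves only by the shell command python3 -m inch 'ROWS' [OPENING]. ROWS is JSON, a list that holds one entry, the list of rows, each a list of 6 numbers: the shift along the tool's x, y, z in m, then the turn, a rotation vector about the tool's x, y, z in degrees. A call has 1 to 12 rows; each row is the pose to reach, as a shift and turn from the pose commanded when the call began, along the tool's axes at that moment; what a row does not reach only later rows make up. A row lasts 1/10 s, in which the tool goes at most 50 mm and 8.59 degrees, less where a joint would pass 70% of its speed; a pose out of reach is approached as far as the arm can. A call with a gripper value outside its range is refused whole. OPENING is the closure, from 0 (fully open) to 1 (shut), set as the call begins (- or left out, the last holds). The fingers move at their own pace and stop on an object; the grip force is fixed at half the most. Time passes only in rows, so rows that repeat a pose let the fingers close. It gives the time, the measured TCP pose, the force, the opening and the grip force at its end, in the units of the state.
- state(): the state, without advancing time (a new reading comes with each control period).
- read_camera(name): name is "scene" or "top" or "wrist"; returns (picture, depth): 480x640x3 uint8, red, green, blue; 480x640 float32, mm along the optical axis (not along the pixel's ray), 0 where there is no reading.
- camera_params(name): a dict with "intrinsics" (3x3 intrinsics, pixels), "pose" (4x4, takes a point from camera to world coordinates). Camera axes: x right, y up, looking along -z (the intrinsics and any distortion apply to the point x, -y, -z); pixel columns grow to the right and rows downward; lengths in mm; the calibration is good to about 2 mm. A picture is of the moment at which its call begins: read the wrist's pose just before it. camera_params takes no time and is no camera call; for the wrist camera it gives the pose at the moment of the call.
- sign_off(): hands the job in; it is judged then, once.
The state is a dict: "time_s": time; "joint_pos": joint angles; "qd": joint speeds; "joint_torque": joint torques, N m; "tool_pos": TCP position; "tcp_rot": TCP orientation; "ft_force": force on the tool from outside, world axes, zero at the start; "torque": the same for the moment, N m; "gripper_width": finger opening in mm; "grip_force": force on a finger pad.
Only numpy, scipy, OpenCV 4.12 (cv2) and the standard library are available. Lean on these libraries where they do the work, as an engineer would, in place of code of your own. Each camera call takes 0.05 s, during which the arm holds its last target. There are 200 camera calls.

## Task

Load the two short wooden tasting boards into the steel spring dispenser, one lying flat on top of the other, pushing them down against the spring until both end clips have snapped back over the pile and hold it down. Leave the long board and everything else on the counter where it is.

Things in the scene. Friction and masses are not known exactly. Their poses are not given: they have to be found in the camera images.
- dispenser: Fixed open-topped stainless spring dispenser for tasting boards, 160 x 90 mm. Origin: centre of its underside, on the counter; z up. A board lies in it with its length along the dispenser's x, either way round. Four corner guides leave a 136 x 66 mm well. The middle 80 mm of each long side is open down to 55 mm above the counter, for fingers holding a board across its width.
- mouth (a point): Centre of the dispenser's mouth, 106 mm above the counter; axes as the dispenser's. Flared lead-ins on the corner guides widen it by 8 mm a side and reach up to 120 mm. A board laid in the mouth rests on the two slanting clips, its underside about 90 to 100 mm above the counter, until it is pushed down.
- clip_tip (a point): Lower tip of the springy clip at the dispenser's +x end, 76 mm above the counter; a like clip is at the other end. Hinged 104 mm up, 28 mm wide, they slant 13 mm into the well. A board pushed down at its middle swings them outwards; once its top is below the tips they snap back over it and hold it against the spring. The next board goes on top the same way.
- platform (a joint): Sinking of the dispenser's black spring platform, m: 0 = empty (its top 74 mm above the counter), growing downwards to at most 0.056. It pushes up with about 5 N at 0, plus 1 N per 10 mm; the clips add some 2 N as a board passes. One board held under the clips reads about 0.020, two about 0.042.
- board_a_mid (a point): Centre of a loose short wooden tasting board, 130 (x) x 60 (y) x 22 (z) mm, about 0.13 kg, lying flat on the counter; the point is at its centre, 11 mm above its underside.
- board_b_mid (a point): Centre of the second short wooden tasting board, the same in every way as the first.
- long_board_mid (a point): Centre of a longer wooden board of the same wood, 185 (x) x 60 (y) x 22 (z) mm, lying flat; too long for the dispenser.
- jam_jar_mid (a point): Middle of a closed amber jam jar, 66 mm across, 85 mm high, standing (42 mm up).
- glass_jar_mid (a point): Middle of an open clear glass jar, 90 mm across, 110 mm high, standing (55 mm up).
- truckle_mid (a point): Middle of a small yellow whole cheese, 112 mm across, 58 mm high (29 mm up).
- mill_mid (a point): Middle of a dark wooden pepper mill, 60 mm across, 174 mm high, standing (87 mm up).
- bowl_mid (a point): Middle of a white bowl, 120 mm across, 50 mm high (25 mm up).
- spreader_grip (a point): Handle of a spreading spatula, 200 mm long, lying flat on the counter beyond the dispenser.
Things that resemble listed ones, but are neither listed nor needed, are in the scene too. What is shaped like the part that bears board_a_mid but pink is not meant.

How it is judged:
By the outcome, as a careful person would: the job done as asked, in the order asked, and still so for the second after the job is handed in, with the robot touching nothing.
It also fails if it takes over 72 s, if anything falls off the work surface, if the arm or the gripper's body presses on something with over 40 N, if the wrist force passes 120 N, or if a joint passes its speed limit or range.

## Working session

There is one attempt and no reset: what is moved stays moved. The work goes in short steps, Python scripts to look and compute and a shell command to move; the robot and the scene stay as the last step left them, time stands still between calls to the robot, and variables do not carry over. Pictures are saved under pics/ and viewed, at most 10 in all, crops included, and the job is handed in when it is done.

```bash
ls; mkdir -p pics
python3 - <<'E'
from cell import *
import cv2,numpy as np
for n in("top","scene"):
    p,d=read_camera(n); cv2.imwrite(f"pics/{n}0.png",p[:,:,::-1]); np.savez(f"pics/{n}0.npz",p=p,d=d)
    c=camera_params(n);print(n,c)
s=state();print(s)
E
```

```text
pics
top {'intrinsics': array([[526.57240101,   0.        , 309.53749955],
       [  0.        , 526.57240101, 234.89458109],
       [  0.        ,   0.        ,   1.        ]]), 'pose': array([[ 5.31165018e-03,  9.93309849e-01, -1.15357402e-01,
         4.02486262e+02],
       [-9.99958703e-01,  6.12674027e-03,  6.71236190e-03,
        -2.22496951e+01],
       [ 7.37422002e-03,  1.15316984e-01,  9.93301371e-01,
         1.22883997e+03],
       [ 0.00000000e+00,  0.00000000e+00,  0.00000000e+00,
         1.00000000e+00]])}
scene {'intrinsics': array([[479.09457754,   0.        , 321.35232151],
       [  0.        , 479.09457754, 237.1088455 ],
       [  0.        ,   0.        ,   1.        ]]), 'pose': array([[-2.68588619e-01, -6.10621448e-01,  7.44984295e-01,
         1.39585819e+03],
       [ 9.63212200e-01, -1.77543569e-01,  2.01743748e-01,
         2.14452395e+02],
       [ 9.07811111e-03,  7.71764036e-01,  6.35844210e-01,
         8.34888145e+02],
       [ 0.00000000e+00,  0.00000000e+00,  0.00000000e+00,
         1.00000000e+00]])}
{'time_s': 0.1, 'joint_pos': array([-1.29458348e+00,  3.51193137e-01,  1.65236164e+00, -1.35407280e-05,
        1.13909950e+00, -8.46139940e-02]), 'qd': array([ 9.12142362e-05, -2.67381106e-03, -1.61198060e-03, -4.34099312e-04,
       -1.04960587e-03,  4.76456955e-04]), 'joint_torque': array([ 1.04515143e-04, -4.98028421e+01, -2.85704076e+01,  7.00376532e-02,
        2.38871929e-02, -4.24034704e-05]), 'tool_pos': array([ 194.10427191, -514.27571034,  218.1487698 ]), 'tcp_rot': array([-3.08956328e+00, -5.63535108e-01,  1.78676033e-04]), 'ft_force': array([-0.34287116, -0.73555778, -0.5983112 ]), 'torque': array([-0.025601  , -0.03374059, -0.03395928]), 'grip_force': 0.0, 'gripper_width': 92.84764792888346}
```

View pics/top0.png

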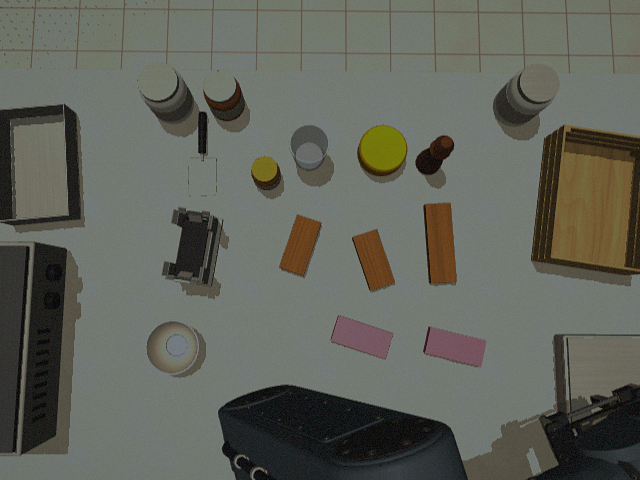

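View pics/scene0.png

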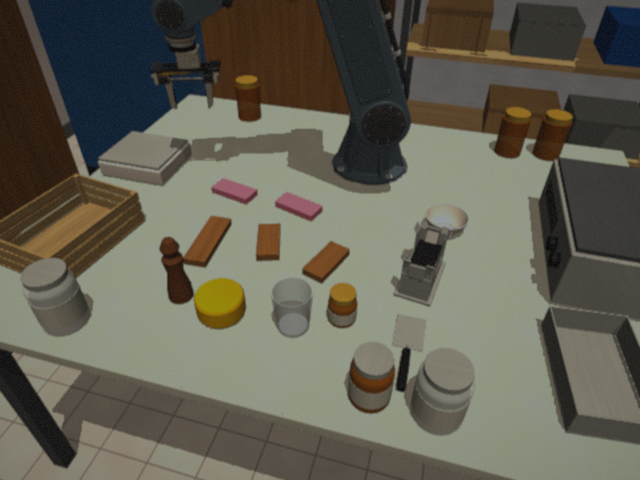

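The top view shows the short boards at about (300,246) and (374,260), the long board at (440,244) and the dispenser at (193,246). The pink boards at (362,337) and (455,346) are decoys.

```bash
cat > h.py <<'E'
import numpy as np,cv2
from cell import *
from scipy.spatial.transform import Rotation as R
def ray(c,uv,z):
    K=c["intrinsics"];P=c["pose"];uv=np.atleast_2d(uv).astype(float)
    d=np.c_[(uv[:,0]-K[0,2])/K[0,0],-(uv[:,1]-K[1,2])/K[1,1],-np.ones(len(uv))]@P[:3,:3].T
    return P[:3,3]+d*((z-P[2,3])/d[:,2])[:,None]
def cloud(c,d):
    v,u=np.mgrid[:480,:640];K=c["intrinsics"];P=c["pose"]
    X=np.stack([(u-K[0,2])/K[0,0]*d,-(v-K[1,2])/K[1,1]*d,-d],-1)
    return X@P[:3,:3].T+P[:3,3]
def rect(pts):
    (c,(w,h),a)=cv2.minAreaRect(np.asarray(pts,np.float32)[:,:2])
    if w<h: w,h,a=h,w,a+90
    return np.round(c,1),np.round((w,h),1),round((a+90)%180-90,1)
def wood(p):
    h=cv2.cvtColor(p,cv2.COLOR_RGB2HSV)
    return cv2.morphologyEx(cv2.inRange(h,(5,110,60),(18,255,255)),cv2.MORPH_OPEN,np.ones((3,3)))
E
python3 - <<'E'
from h import *
f=np.load("pics/top0.npz");p,d=f["p"],f["d"];c=camera_params("top");X=cloud(c,d)
for k in cv2.findContours(wood(p),0,1)[0]:
    if 400<cv2.contourArea(k)<6000:
        k=k[:,0];m=k.mean(0).astype(int); print(m,rect(ray(c,k,22)),"z",X[m[1],m[0],2].round(1))
for z0,z1 in((40,66),(66,80),(85,103),(103,112),(112,130)):
    w=np.zeros((480,640),bool);w[195:295,150:232]=1
    q=X[w&(X[...,2]>z0)&(X[...,2]<z1)&(d>0)]
    print(z0,len(q),rect(q) if len(q)>5 else 0, q.mean(0).round(1))
s=state();print(R.from_rotvec(s["tcp_rot"]).as_matrix().round(3))
w=p[190:300,140:240];cv2.imwrite("pics/disp.png",cv2.resize(w,None,fx=5,fy=5,interpolation=2)[:,:,::-1])
E
```

```text
Traceback (most recent call last):
  File "h.py", line 13, in rect
    (c,(w,h),a)=cv2.minAreaRect(np.asarray(pts,np.float32)[:,:2])
                ~~~~~~~~~~~~~~~^^^^^^^^^^^^^^^^^^^^^^^^^^^^^^^^^^
cv2.error: OpenCV(4.12.0) /io/opencv/modules/imgproc/src/convhull.cpp:143: error: (-215:Assertion failed) total >= 0 && (depth == CV_32F || depth == CV_32S) in function 'convexHull'
```

```bash
sed -i 's/cv2.minAreaRect(.*/cv2.minAreaRect(np.ascontiguousarray(np.asarray(pts)[:,:2],dtype=np.float32))/' h.py
python3 - <<'E'
from h import *
f=np.load("pics/top0.npz");p,d=f["p"],f["d"];c=camera_params("top");X=cloud(c,d)
for k in cv2.findContours(wood(p),0,1)[0]:
    if 400<cv2.contourArea(k)<6000:
        k=k[:,0];m=k.mean(0).astype(int); print(m,rect(ray(c,k,22)),"z",X[m[1],m[0],2].round(1))
for z0,z1 in((40,66),(66,80),(85,103),(103,112),(112,130)):
    w=np.zeros((480,640),bool);w[195:295,150:232]=1
    q=X[w&(X[...,2]>z0)&(X[...,2]<z1)&(d>0)]
    print(z0,len(q),rect(q) if len(q)>5 else 0, q.mean(0).round(1))
s=state();print(R.from_rotvec(s["tcp_rot"]).as_matrix().round(3))
w=p[190:300,140:240];cv2.imwrite("pics/disp.png",cv2.resize(w,None,fx=5,fy=5,interpolation=2)[:,:,::-1])
E
```

```text
[373 259] (array([ 487.3, -177.1]), array([128.3,  59.1]), 18.6) z 19.4
[299 244] (array([520.1,  -7.8]), array([129.3,  58.8]), -18.1) z 23.5
[440 242] (array([ 527.1, -332.4]), array([183.3,  59.1]), 3.0) z 23.1
40 220 (array([509.6, 229.1]), array([150.8,  73.6]), -8.2) [509.2 214.3  53.4]
66 1518 (array([509.7, 228.4]), array([150.4,  71.2]), -7.9) [510.  229.4  73.6]
85 211 (array([510.2, 228.4]), array([149.4,  71.8]), -7.5) [522.5 236.1  94.7]
103 321 (array([510.4, 232. ]), array([157. ,  78.8]), -8.3) [512.1 234.9 107.9]
112 267 (array([510. , 229.4]), array([156.4,  86.9]), -8.3) [512.  235.1 117. ]
[[ 0.936  0.353 -0.   ]
 [ 0.353 -0.936  0.001]
 [ 0.    -0.001 -1.   ]]
```

View pics/disp.png

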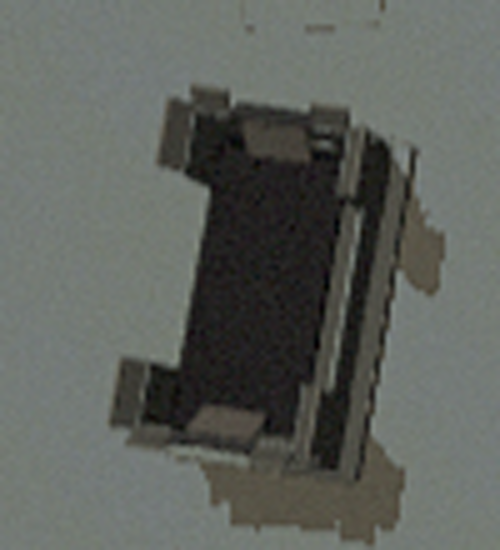

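```bash
python3 -m inch '[[[0.044,-0.024,0,0,0,0],[0.088,-0.047,0,0,0,0.5],[0.131,-0.071,0,0,0,1],[0.175,-0.094,0,0,0,1],[0.219,-0.118,0,0,0,2],[0.262,-0.141,0,0,0,2],[0.306,-0.165,0,0,0,2],[0.350,-0.189,0,0,0,2],[0.3935,-0.212,0,0,0,2],[0.3935,-0.212,0,0,0,2],[0.3935,-0.212,0,0,0,2],[0.3935,-0.212,0,0,0,2]]]' 0
python3 - <<'E'
from h import *
s=state();c=camera_params("wrist");p,d=read_camera("wrist");cv2.imwrite("pics/w1.png",p[:,:,::-1]);np.savez("pics/w1.npz",p=p,d=d)
print(s["tool_pos"],R.from_rotvec(s["tcp_rot"]).as_matrix().round(4).tolist(),c["pose"].round(3))
X=cloud(c,d)
for k in cv2.findContours(wood(p),0,1)[0]:
    if cv2.contourArea(k)>1500:
        k=k[:,0];m=k.mean(0).astype(int); print(m,k.min(0),k.max(0),rect(ray(c,k,22)),"z",X[m[1],m[0],2].round(1))
E
```

```text
time_s: 1.3
tool_pos: [486.9, -177.9, 218.4]
tcp_rot: [-3.1, -0.509, 0.001]
ft_force: [-0.8, -0.7, 0.4]
gripper_width: 93.1
grip_force: 0.0
[ 486.88397264 -177.91758377  218.42990778] [[0.9476, 0.3195, -0.0006], [0.3195, -0.9476, 0.0001], [-0.0006, -0.0003, -1.0]] [[ 3.20000e-01  9.12000e-01  2.58000e-01  5.58794e+02]
 [-9.48000e-01  3.08000e-01  8.70000e-02 -1.54557e+02]
 [-0.00000e+00 -2.72000e-01  9.62000e-01  3.86110e+02]
 [ 0.00000e+00  0.00000e+00  0.00000e+00  1.00000e+00]]
[318 210] [290 151] [348 272] (array([ 488.1, -178. ]), array([127.6,  58.5]), 18.4) z 23.3
[476 212] [423 131] [533 304] (array([ 530.8, -333.2]), array([177.4,  59.6]), 3.0) z 23.8
[165 125] [108  52] [225 197] (array([520.9,  -9.5]), array([129. ,  59.3]), -18.3) z 23.5
```

View pics/w1.png

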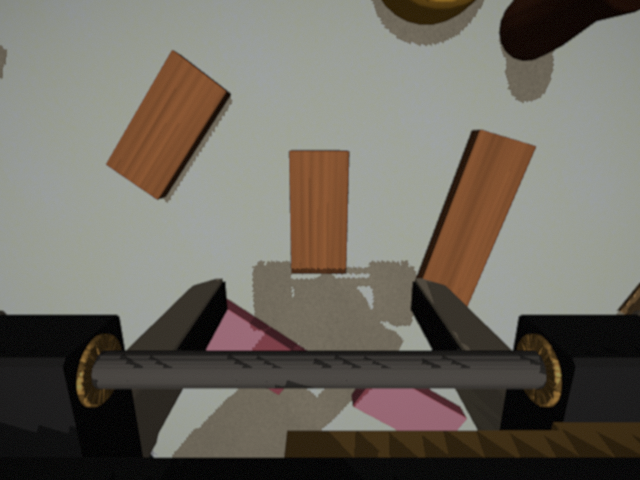

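The wrist view confirms the board at (318,210), centred and aligned between the fingers. It agrees with the top view to within about 1 mm, so I'll descend and grip.

```bash
python3 -m inch '[[[0.001,0,0.04,0,0,0],[0.001,0,0.08,0,0,0],[0.001,0,0.12,0,0,0],[0.001,0,0.16,0,0,0],[0.001,0,0.19,0,0,0],[0.001,0,0.203,0,0,0],[0.001,0,0.209,0,0,0],[0.001,0,0.209,0,0,0],[0.001,0,0.209,0,0,0],[0.001,0,0.209,0,0,0]]]' 0
python3 -m inch '[[[0,0,0,0,0,0],[0,0,0,0,0,0],[0,0,0,0,0,0],[0,0,0,0,0,0],[0,0,0,0,0,0],[0,0,0,0,0,0],[0,0,0,0,0,0],[0,0,0,0,0,0]]]' 1
python3 -m inch '[[[0,0,-0.03,0,0,0],[0,0,-0.08,0,0,0],[0,0,-0.12,0,0,0],[0,0,-0.16,0,0,0],[0,0,-0.20,0,0,0],[0,0,-0.21,0,0,0],[0,0,-0.21,0,0,0],[0,0,-0.21,0,0,0]]]'
```

```text
time_s: 2.35
tool_pos: [489.1, -177.4, 10.9]
tcp_rot: [3.099, 0.509, 0.003]
ft_force: [0.2, 0.2, 0.8]
gripper_width: 93.0
grip_force: 0.0
time_s: 3.15
tool_pos: [488.5, -177.0, 9.7]
tcp_rot: [-3.1, -0.51, -0.0]
ft_force: [-0.3, -0.0, 0.5]
gripper_width: 59.9
grip_force: 30.0
time_s: 3.95
tool_pos: [487.8, -176.7, 218.1]
tcp_rot: [-3.099, -0.509, 0.003]
ft_force: [-0.1, -0.2, -1.5]
gripper_width: 59.8
grip_force: 30.0
```

```bash
python3 -m inch '[[[0.006,-0.044,0,0,0,3],[0.012,-0.088,0,0,0,6],[0.017,-0.132,0,0,0,9],[0.022,-0.176,0,0,0,12],[0.027,-0.22,0,0,0,15],[0.032,-0.264,0,0,0,18],[0.037,-0.308,0,0,0,21],[0.042,-0.352,0,0,0,24],[0.047,-0.396,0,0,0,26.8],[0.0525,-0.427,0,0,0,26.8],[0.0525,-0.427,0,0,0,26.8],[0.0525,-0.427,0,0,0,26.8]]]'
python3 - <<'E'
from h import *
s=state();c=camera_params("wrist");p,d=read_camera("wrist");cv2.imwrite("pics/w2.png",p[:,:,::-1]);np.savez("pics/w2.npz",p=p,d=d,P=c["pose"],K=c["intrinsics"])
M=R.from_rotvec(s["tcp_rot"]).as_matrix()
print(s["tool_pos"],np.degrees(np.arctan2(M[1,0],M[0,0])),M.round(4).tolist())
X=cloud(c,d)
m=(np.hypot(X[...,0]-510,X[...,1]-230)<110)&(d>0)
for z0,z1 in((66,80),(85,103),(103,112),(112,130)):
    q=X[m&(X[...,2]>z0)&(X[...,2]<z1)]
    print(z0,len(q),rect(q) if len(q)>5 else 0)
E
```

```text
time_s: 5.15
tool_pos: [400.7, 244.2, 218.0]
tcp_rot: [3.132, -0.22, -0.004]
ft_force: [0.3, -0.3, -1.3]
gripper_width: 59.9
grip_force: 30.0
[400.66965507 244.21498835 217.97965942] -8.03862000993245 [[0.9902, -0.1398, -0.0028], [-0.1398, -0.9902, -0.0015], [-0.0025, 0.0019, -1.0]]
66 11449 (array([516.9, 227.7]), array([124.5,  71.7]), -9.0)
85 739 (array([514.3, 228. ]), array([117.5,  72. ]), -8.6)
103 544 (array([512. , 228.5]), array([110.2,  76.3]), -8.5)
112 940 (array([511.1, 228.3]), array([107.9,  86.6]), -8.3)
```

View pics/w2.png

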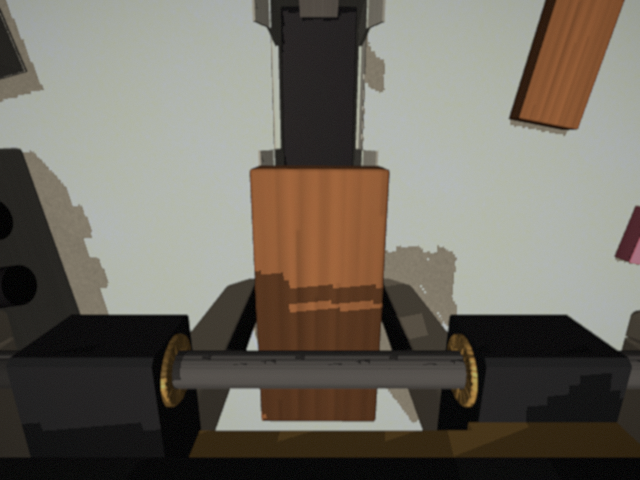

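The view shows the board held square, with its far edge at row 168 and near edge at about row 420. The dispenser well behind it is centred on column ~319.

Run:
```python
from h import *
f=np.load("pics/w2.npz");c=dict(pose=f["P"],intrinsics=f["K"])
M=R.from_rotvec(state()["tcp_rot"]).as_matrix();T=state()["tool_pos"]
print(((ray(c,[[251,169],[388,169],[262,420],[377,420]],231)-T)@M).round(1))
X=cloud(c,f["d"]);t=(X-T)@M
q=X[180:300,320,2];print(q[::20].round(1))
u=np.array([.9895,-.1444,0]);n=np.array([.1444,.9895,0])
print("need tool shift for (510,229.3):",(np.array([510.2,229.2,0])-T*[1,1,0])@M)
m=(f["d"]>0)&(np.hypot(X[...,0]-510,X[...,1]-230)<110)
for z0,z1 in((60,72),(72,76),(108,116),(116,124)):
    q=X[m&(X[...,2]>z0)&(X[...,2]<z1)];print(z0,len(q),(q@u).min().round(1),(q@u).max().round(1),(q@n).min().round(1),(q@n).max().round(1))
```

```text
[[ 63.5 -28.6 -12.9]
 [ 63.6  29.6 -12.8]
 [-65.8 -29.4 -12.6]
 [-65.8  30.9 -12.5]]
[232.8 232.1 231.2 233.4 231.5 232.1]
need tool shift for (510,229.3): [110.13837639  -1.09068347  -0.22997641]
60 404 416.0 541.8 263.9 335.5
72 7803 416.8 539.3 264.0 335.4
108 677 418.5 528.0 259.5 339.9
116 631 419.1 525.4 256.4 343.0
```

```bash
python3 -m inch '[[[0.04,0,0,0,0,0.2],[0.08,-0.0007,0,0,0,0.2],[0.105,-0.0007,0.01,0,0,0.2],[0.111,-0.0007,0.03,0,0,0.2],[0.111,-0.0007,0.055,0,0,0.2],[0.111,-0.0007,0.075,0,0,0.2],[0.111,-0.0007,0.083,0,0,0.2],[0.111,-0.0007,0.083,0,0,0.2],[0.111,-0.0007,0.083,0,0,0.2]]]'
python3 -m inch '[[[0,0,0.005,0,0,0],[0,0,0.01,0,0,0],[0,0,0.015,0,0,0],[0,0,0.02,0,0,0],[0,0,0.025,0,0,0],[0,0,0.03,0,0,0],[0,0,0.035,0,0,0],[0,0,0.035,0,0,0],[0,0,0.035,0,0,0]]]'
```

```text
time_s: 6.1
tool_pos: [512.0, 229.0, 137.4]
tcp_rot: [-3.133, 0.229, -0.001]
ft_force: [0.2, -0.1, -1.0]
gripper_width: 59.8
grip_force: 30.0
time_s: 7.0
tool_pos: [510.9, 229.4, 101.3]
tcp_rot: [3.133, -0.228, -0.002]
ft_force: [-5.6, 0.6, 1.7]
gripper_width: 59.5
grip_force: 30.0
```

A force of -5.6 N along x means the board sits slightly too far toward +x, so I'll back off 1.5 mm and press down.

```bash
python3 -m inch '[[[-0.0015,0,0,0,0,0],[-0.0015,0,0.005,0,0,0],[-0.0015,0,0.01,0,0,0],[-0.0015,0,0.015,0,0,0],[-0.0015,0,0.018,0,0,0],[-0.0015,0,0.018,0,0,0]]]'
python3 -m inch '[[[0,0,0.004,0,0,0],[0,0,0.008,0,0,0],[0,0,0.012,0,0,0],[0,0,0.016,0,0,0],[0,0,0.020,0,0,0],[0,0,0.0235,0,0,0],[0,0,0.0235,0,0,0],[0,0,0.0235,0,0,0],[0,0,0.0235,0,0,0]]]'
```

```text
time_s: 7.6
tool_pos: [511.0, 229.7, 84.0]
tcp_rot: [-3.133, 0.228, -0.004]
ft_force: [1.4, 0.2, 4.0]
gripper_width: 59.9
grip_force: 30.0
time_s: 8.5
tool_pos: [510.9, 229.8, 60.6]
tcp_rot: [-3.132, 0.228, -0.003]
ft_force: [1.8, 0.7, 4.5]
gripper_width: 60.0
grip_force: 30.0
```

```bash
python3 -m inch '[[[0,0,0.001,0,0,0],[0,0,0.001,0,0,0],[0,0,0.001,0,0,0],[0,0,0.001,0,0,0],[0,0,0.001,0,0,0]]]' 0
python3 -m inch '[[[0,0,-0.03,0,0,0],[0,0,-0.08,0,0,0],[-0.03,0,-0.12,0,0,0],[-0.06,0,-0.12,0,0,0],[-0.06,0,-0.12,0,0,0],[-0.06,0,-0.12,0,0,0]]]'
python3 - <<'E'
from h import *
s=state();c=camera_params("wrist");p,d=read_camera("wrist");cv2.imwrite("pics/w3.png",p[:,:,::-1])
X=cloud(c,d);T=s["tool_pos"];print(T)
for k in cv2.findContours(wood(p),0,1)[0]:
    if cv2.contourArea(k)>1500:
        m=np.zeros((480,640),np.uint8);cv2.drawContours(m,[k],-1,1,-1);m=cv2.erode(m,np.ones((9,9)))>0
        q=X[m];print(k[:,0].min(0),k[:,0].max(0),q.mean(0).round(1),np.linalg.lstsq(np.c_[q[:,:2]-q[:,:2].mean(0),np.ones(len(q))],q[:,2],rcond=None)[0].round(3))
E
```

```text
time_s: 9.0
tool_pos: [509.9, 229.5, 59.0]
tcp_rot: [3.133, -0.228, -0.0]
ft_force: [-0.4, -0.2, 0.1]
gripper_width: 92.0
grip_force: 0.0
time_s: 9.6
tool_pos: [450.6, 238.3, 179.2]
tcp_rot: [-3.133, 0.227, -0.001]
ft_force: [-0.1, -0.6, -0.2]
gripper_width: 92.9
grip_force: 0.0
[450.61208111 238.34534592 179.24945594]
[276  67] [361 247] [516.  228.2  79.7] [ 1.8000e-02 -2.0000e-03  7.9701e+01]
[536  14] [639 184] [523.5  -7.   25.3] [ 0.194  0.768 25.296]
```

View pics/w3.png

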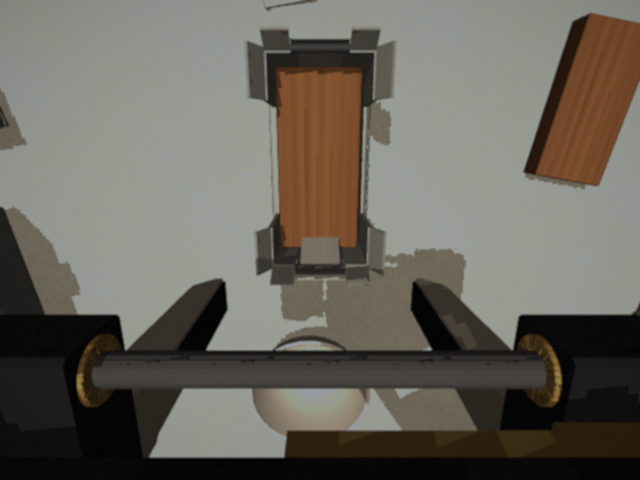

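The near clip (320,250) is over the board. The far clip, at about (320,45), isn't: that end still sits about 2 mm high. I'll push with shut fingers, slightly toward +x.

```bash
python3 -m inch '[[[0.04,0,0,0,0,0],[0.08,0.001,0,0,0,0],[0.08,0.001,0.03,0,0,0],[0.08,0.001,0.06,0,0,0],[0.08,0.001,0.085,0,0,0],[0.08,0.001,0.095,0,0,0],[0.08,0.001,0.1,0,0,0],[0.08,0.001,0.105,0,0,0],[0.08,0.001,0.11,0,0,0],[0.08,0.001,0.112,0,0,0],[0.08,0.001,0.112,0,0,0],[0.08,0.001,0.112,0,0,0]]]' 1
python3 -m inch '[[[0,0,-0.01,0,0,0],[0,0,-0.05,0,0,0],[-0.03,0,-0.10,0,0,0],[-0.08,0,-0.11,0,0,0],[-0.08,0,-0.11,0,0,0],[-0.08,0,-0.11,0,0,0]]]' 0
cat > look.py <<'E'
from h import *
import sys
s=state();c=camera_params("wrist");p,d=read_camera("wrist");cv2.imwrite(f"pics/{sys.argv[1]}.png",p[:,:,::-1])
X=cloud(c,d);T=s["tool_pos"];print(T)
u=np.array([.9895,-.1444,0]);n=np.array([.1444,.9895,0])
for k in cv2.findContours(wood(p),0,1)[0]:
    if cv2.contourArea(k)>1500:
        m=np.zeros((480,640),np.uint8);cv2.drawContours(m,[k],-1,1,-1);m=cv2.erode(m,np.ones((9,9)))>0
        q=X[m];a=np.c_[q@u,q@n];print(k[:,0].min(0),k[:,0].max(0),q.mean(0).round(1),np.linalg.lstsq(np.c_[a-a.mean(0),np.ones(len(q))],q[:,2],rcond=None)[0].round(3))
        b=ray(c,k[:,0],q[:,2].mean()); print(" rect",rect(b)," along",(b@u).min(),(b@u).max())
E
python3 look.py w4
```

```text
time_s: 10.85
tool_pos: [531.0, 226.0, 68.9]
tcp_rot: [-3.132, 0.228, -0.005]
ft_force: [-0.1, -1.2, 6.3]
gripper_width: 2.2
grip_force: 3.2
time_s: 11.45
tool_pos: [450.2, 237.7, 178.8]
tcp_rot: [-3.132, 0.226, -0.003]
ft_force: [1.1, 0.1, -0.7]
gripper_width: 46.0
grip_force: 0.0
[450.19367511 237.70663586 178.78899887]
[275  67] [361 247] [513.  228.5  79.1] [ 1.3000e-02 -3.0000e-03  7.9081e+01]
 rect (array([509.4, 229.4]), array([128.6,  60.4]), -8.4)  along 406.714144622866 535.2184476617963
[535  14] [639 184] [523.5  -7.   25.1] [ 0.076  0.74  25.087]
 rect (array([520.7,  -6.9]), array([128.2,  59.6]), -18.5)  along 449.6384919630074 583.5335929849682
```

View pics/w4.png

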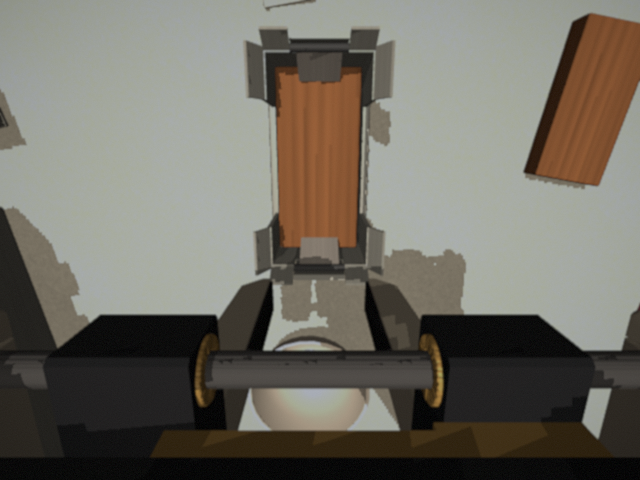

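Both clips (320,65) and (320,248) now hold the first board. I'll go to the second board.

```bash
python3 -m inch '[[[0.019,0.042,-0.01,0,0,2],[0.038,0.085,-0.02,0,0,4],[0.057,0.127,-0.02,0,0,6],[0.076,0.170,-0.02,0,0,8],[0.095,0.212,-0.02,0,0,10],[0.105,0.233,-0.02,0,0,10],[0.105,0.233,-0.02,0,0,10],[0.105,0.233,-0.02,0,0,10],[0.105,0.233,-0.02,0,0,10]]]' 0
python3 - <<'E'
from h import *
s=state();c=camera_params("wrist");p,d=read_camera("wrist")
M=R.from_rotvec(s["tcp_rot"]).as_matrix();T=s["tool_pos"];print(T,np.degrees(np.arctan2(M[1,0],M[0,0])))
for k in cv2.findContours(wood(p),0,1)[0]:
    if cv2.contourArea(k)>1500:
        r=rect(ray(c,k[:,0],22));print(r,(np.array([*r[0],11])-T)@M)
E
```

```text
time_s: 12.4
tool_pos: [520.6, -7.8, 196.8]
tcp_rot: [-3.102, 0.499, 0.001]
ft_force: [0.2, -0.1, -0.3]
gripper_width: 93.2
grip_force: 0.0
[520.6013052   -7.77529773 196.82181813] -18.286498571887304
(array([532.9, 273.1]), array([78. , 49.4]), 71.7) [ -76.3269506  -270.5535829   185.86794843]
(array([520.7,  -9.3]), array([128.7,  58.8]), -18.3) [  0.69742536   1.41303884 185.82141823]
(array([ 537.9, -304.8]), array([162. ,  21.3]), -4.6) [109.74744787 276.59330332 185.75335512]
```

```bash
python3 -m inch '[[[0,0.001,0.04,0,0,0],[0,0.001,0.08,0,0,0],[0,0.001,0.12,0,0,0],[0,0.001,0.16,0,0,0],[0,0.001,0.18,0,0,0],[0,0.001,0.1875,0,0,0],[0,0.001,0.1875,0,0,0],[0,0.001,0.1875,0,0,0],[0,0.001,0.1875,0,0,0]]]' 0
python3 -m inch '[[[0,0,0,0,0,0],[0,0,0,0,0,0],[0,0,0,0,0,0],[0,0,0,0,0,0],[0,0,0,0,0,0],[0,0,0,0,0,0],[0,0,0,0,0,0],[0,0,0,0,0,0]]]' 1
python3 -m inch '[[[0,0,-0.03,0,0,0],[0,0,-0.08,0,0,0],[0,0,-0.12,0,0,0],[0,0,-0.16,0,0,0],[0,0,-0.20,0,0,0],[0,0,-0.21,0,0,0],[0,0,-0.21,0,0,0],[0,0,-0.21,0,0,0]]]'
python3 - <<'E'
from h import *
s=state();c=camera_params("wrist");p,d=read_camera("wrist")
M=R.from_rotvec(s["tcp_rot"]).as_matrix();T=s["tool_pos"];print(T,np.degrees(np.arctan2(M[1,0],M[0,0])))
m=wood(p);ys,xs=np.nonzero(m[:,300:340]);print(ys.min(),ys.max())
print(((ray(c,[[320,ys.min()],[320,420]],T[2]+13)-T)@M).round(1), m[150:170,320].tolist()[:1])
t=np.array([509.6,229.3,0])-T*[1,1,0];print("shift",t@M)
E
```

```text
time_s: 13.35
tool_pos: [521.2, -9.3, 11.0]
tcp_rot: [-3.101, 0.5, -0.004]
ft_force: [0.2, -0.1, -0.4]
gripper_width: 93.3
grip_force: 0.0
time_s: 14.15
tool_pos: [520.4, -9.5, 9.7]
tcp_rot: [3.101, -0.5, 0.0]
ft_force: [-1.1, -0.4, 1.4]
gripper_width: 59.6
grip_force: 30.0
time_s: 14.95
tool_pos: [519.6, -9.4, 218.1]
tcp_rot: [3.101, -0.5, -0.004]
ft_force: [-0.4, 0.9, -2.1]
gripper_width: 59.7
grip_force: 30.0
[519.58356695  -9.37588362 218.0604511 ] -18.32936694115785
165 418
[[ 65.7   1.2 -13.1]
 [-65.3   1.3 -12.9]] [0]
shift [-8.45353997e+01 -2.23426965e+02  8.02713593e-02]
```

```bash
python3 -m inch '[[[-0.017,-0.045,0,0,0,-2],[-0.034,-0.09,0,0,0,-4],[-0.051,-0.135,0,0,0,-6],[-0.068,-0.18,0,0,0,-8],[-0.085,-0.2235,0,0,0,-10],[-0.085,-0.2235,0.02,0,0,-10],[-0.085,-0.2235,0.05,0,0,-10],[-0.085,-0.2235,0.075,0,0,-10],[-0.085,-0.2235,0.083,0,0,-10],[-0.085,-0.2235,0.083,0,0,-10],[-0.085,-0.2235,0.083,0,0,-10],[-0.085,-0.2235,0.083,0,0,-10]]]'
python3 -m inch '[[[0,0,0.005,0,0,0],[0,0,0.01,0,0,0],[0,0,0.015,0,0,0],[0,0,0.02,0,0,0],[0,0,0.025,0,0,0],[0,0,0.03,0,0,0],[0,0,0.035,0,0,0],[0,0,0.035,0,0,0],[0,0,0.035,0,0,0]]]'
```

```text
time_s: 16.2
tool_pos: [510.5, 229.6, 137.7]
tcp_rot: [-3.133, 0.228, -0.002]
ft_force: [0.3, 0.2, -1.2]
gripper_width: 59.9
grip_force: 30.0
time_s: 17.1
tool_pos: [510.1, 229.7, 101.8]
tcp_rot: [-3.133, 0.228, -0.001]
ft_force: [-1.8, -0.1, 3.2]
gripper_width: 59.5
grip_force: 30.0
```

```bash
python3 -m inch '[[[-0.0003,0,0.005,0,0,0],[-0.0003,0,0.01,0,0,0],[-0.0003,0,0.015,0,0,0],[-0.0003,0,0.02,0,0,0],[-0.0003,0,0.025,0,0,0],[-0.0003,0,0.03,0,0,0],[-0.0003,0,0.034,0,0,0],[-0.0003,0,0.038,0,0,0],[-0.0003,0,0.042,0,0,0],[-0.0003,0,0.0425,0,0,0],[-0.0003,0,0.0425,0,0,0],[-0.0003,0,0.0425,0,0,0]]]'
python3 -m inch '[[[0,0,0,0,0,0],[0,0,0,0,0,0],[0,0,0,0,0,0],[0,0,0,0,0,0],[0,0,0,0,0,0]]]' 0
python3 -m inch '[[[0,0,-0.03,0,0,0],[0,0,-0.08,0,0,0],[-0.03,0,-0.12,0,0,0],[-0.06,0,-0.12,0,0,0],[-0.06,0,-0.12,0,0,0],[-0.06,0,-0.12,0,0,0]]]'
python3 look.py w5
```

```text
time_s: 18.3
tool_pos: [510.9, 229.8, 59.9]
tcp_rot: [-3.132, 0.228, -0.005]
ft_force: [2.1, -0.8, 5.4]
gripper_width: 59.8
grip_force: 30.0
time_s: 18.8
tool_pos: [509.5, 229.5, 59.0]
tcp_rot: [3.133, -0.228, -0.0]
ft_force: [0.2, -0.9, 0.1]
gripper_width: 92.0
grip_force: 0.0
time_s: 19.4
tool_pos: [450.2, 238.3, 179.2]
tcp_rot: [-3.133, 0.227, -0.001]
ft_force: [-0.0, -0.6, -0.5]
gripper_width: 92.6
grip_force: 0.0
[450.23158476 238.27672835 179.23526652]
[276  65] [361 245] [516.6 228.1  79.7] [ 1.5000e-02 -0.0000e+00  7.9659e+01]
 rect (array([510.6, 229.2]), array([128. ,  59.9]), -8.3)  along 408.15860735177176 536.144322421214
```

View pics/w5.png

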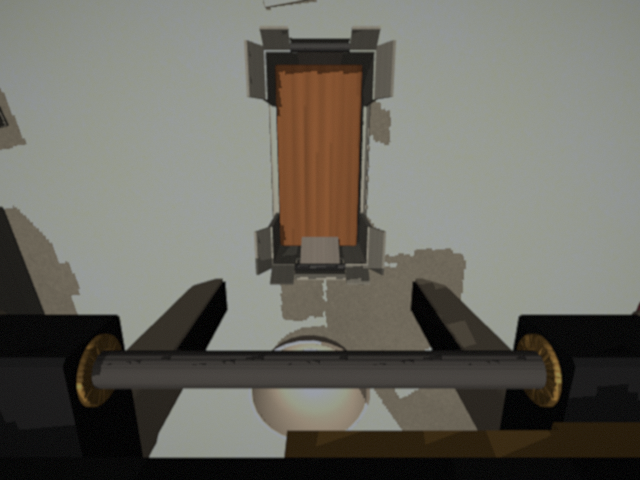

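As with the first board, the near clip (320,250) is over and the far one isn't, so I'll repeat the same push.

```bash
python3 -m inch '[[[0.04,0,0,0,0,0],[0.08,0.001,0,0,0,0],[0.08,0.001,0.03,0,0,0],[0.08,0.001,0.06,0,0,0],[0.08,0.001,0.085,0,0,0],[0.08,0.001,0.095,0,0,0],[0.08,0.001,0.1,0,0,0],[0.08,0.001,0.105,0,0,0],[0.08,0.001,0.11,0,0,0],[0.08,0.001,0.112,0,0,0],[0.08,0.001,0.112,0,0,0],[0.08,0.001,0.112,0,0,0]]]' 1
python3 -m inch '[[[0,0,-0.01,0,0,0],[0,0,-0.05,0,0,0],[-0.03,0,-0.10,0,0,0],[-0.08,0,-0.11,0,0,0],[-0.08,0,-0.11,0,0,0],[-0.08,0,-0.11,0,0,0]]]'
python3 look.py w6
```

```text
time_s: 20.65
tool_pos: [530.7, 225.9, 69.0]
tcp_rot: [-3.132, 0.228, -0.005]
ft_force: [-1.1, -1.4, 6.6]
gripper_width: 2.4
grip_force: 3.7
time_s: 21.25
tool_pos: [449.9, 237.7, 178.8]
tcp_rot: [-3.132, 0.226, -0.004]
ft_force: [0.3, -0.3, -0.1]
gripper_width: 0.5
grip_force: 0.0
[449.87651286 237.69005876 178.79792094]
[275  65] [361 245] [513.2 228.6  79. ] [ 1.1000e-02 -5.0000e-03  7.8988e+01]
 rect (array([510.5, 229.2]), array([128.2,  60.3]), -8.4)  along 408.00863715060774 536.1766288037411
```

View pics/w6.png

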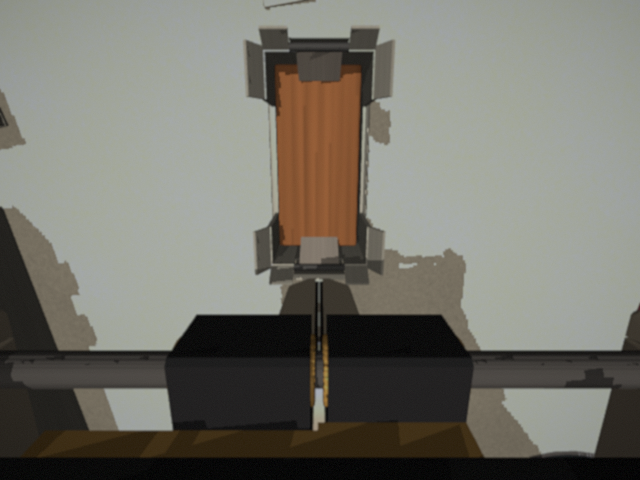

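Both clips (320,65) and (320,250) are over the pile, the board lies level at the same height as the first did, and the gripper is clear.

```bash
python3 -c "from cell import *;print(sign_off())"
```

```text
the job is handed in; nothing more can be done
None
```

Both short boards are stacked in the dispenser, and in the last picture both end clips are over the pile; I handed the job in at about 21 s, with the long board and everything else left untouched.

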